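Open the press-and-turn cleaner can in its drip tray

TASK

Take the small white cleaner can by the handle on its top (never lift it by its cap), stand it in the narrow bay of the steel drip tray, and let go of it. Then open its child-resistant cap: press it down hard, turn it counter-clockwise while it is pressed, do not force it round unpressed, lift it off, and set it down right way up in the wide empty bay of the tray. Leave the can standing in its bay and do not push or knock over the things around the work.

Things in the scene. Friction and masses are not known exactly. Their poses are not given: they have to be found in the camera images.
- can: White plastic can: oblong body 160 (x) x 66 (y) x 75 (z) mm, 0.35 to 0.6 kg. Origin: centre of its underside; z up; x along its length, towards the cap. The neck's vertical axis is at x = +48 mm, y = 0. Handle and neck stand on its flat top (z = 75 mm).
- can_handle (a point): Centre of the can's handle, a level bar along the can's x, 16 mm wide (y), 14 mm tall, 58 mm long, at x = -24 mm, z = 99 mm of the can. The space under the bar down to the can's flat top is 17 mm high. Axes as the can's.
- cap: Grey plastic cap on the can's neck, 66 mm diameter, 51 mm tall over all, 0.08 kg, removable. Origin: centre of its underside, on the turning axis, 84 mm above the can's underside when locked; z up; x along the straight rib on its disc. Locked: the rib lies 35 deg clockwise (from above) of the can's x. The cap looks and works the same turned by 180 deg.
- cap_grip (a point): Centre of the cap's round fluted knob, 34 mm diameter, 28 mm tall, standing on the 66 mm disc of the cap (disc top 14 mm below this point, knob top 14 mm above it); 37.5 mm above the cap's underside, on the cap's axis. It may be gripped across any diameter. Axes as the cap's.
- neck (a point): Point on the neck's axis at the can's flat top; axes as the can's. Push-and-turn lock: a spring pushes the cap up with 12 N. Press it down 6 to 8 mm (about 16 N; it bottoms at 9), keep it pressed and turn it counter-clockwise seen from above: free to lift straight off after 50 deg, end stop at about 85, so aim at 68. Unpressed it cannot turn (do not force it); clockwise it never turns.
- can_bay (a point): Centre of the floor of the narrow bay of the drip tray (steel, fixed to the worktop, floor 3 mm above the worktop, walls 5 mm thick, tops 18 mm above the worktop). The bay is 172 (x) x 78 (y) mm inside; the can stands in it lengthwise, either way round, with 6 mm to spare on each side. z up.
- cap_bay (a point): Centre of the floor of the tray's wide bay, 172 (x) x 120 (y) mm inside, empty at the start: the cap goes here. It lies 104 mm from can_bay along -y of the tray. Same axes, walls and floor height as can_bay.
- tape_roll: Bystander: roll of tape lying flat, 93 mm diameter, 24 mm high; origin at its underside.
- paste_cup_2: Bystander: small clear empty plastic cup, 63 mm diameter, 36 mm high; origin at its underside.
- glass_mug: Bystander: glass mug, 90 x 102 x 124 mm high; origin at its underside.
- cap_mark (a point): End of the rib on the cap's disc: 27 mm from the cap's axis along +x of the cap, on the disc's top (23.5 mm above the cap's underside).
Things that resemble listed ones, but are neither listed nor needed, are in the scene too. There is more than one size of the can; the one meant has the size given above.

How it is judged:
By the outcome, as a careful person would: the job done as asked, in the order asked, and still so for the second after the job is handed in, with the robot touching nothing.
It also fails if it takes over 54 s, if anything falls off the work surface, if the arm or the gripper's body presses on something with over 40 N, if the wrist force passes 120 N, or if a joint passes its speed limit or range.

ROBOT

A 6-joint arm with a two-finger parallel gripper is mounted at the origin on a cart in front of the work surface, level with it; the furniture and walls round the work are solid. World frame = base frame: x ahead of the robot, y to its left, z up, the work surface at z = 0. Lengths are in m, angles in rad, forces in N, time in s.
With the tool pointing down it reaches from about 0.4 to 0.925 m from the base axis. Payload 12.5 kg.
Tool frame: the origin (TCP) lies at the very end of the fingers, on their centre line; the grasp point (between the pads) lies 19 mm behind it; z points along the fingers, y is the direction in which the jaws open and shut (so a half turn about z gives the same grasp; the last joint's range is limited). The gripper opens to 95 mm and grips with 3 to 60 N. Pads are 20 mm wide; open, the fingers measure 119 mm over their backs; the gripper's body (75 mm by 180 mm) begins 59 mm behind the grasp point.
Start: joints at [1.042, 0.491, 1.559, -0, 1.092, -0.106], TCP at [0.256, 0.57, 0.215] pointing down, gripper open.
Joint ranges: [-3.1, 3.1], [-0.84, 2.19], [0.05, 2.79], [-1.13, 4.28], [0.06, 2.93], [-2.69, 2.69]. Speed limits (rad/s): [2.22, 2.22, 2.79, 3.14, 3.14, 3.14].

INTERFACE

Orientations are given as a unit quaternion [x, y, z, w].
In Python, from bench import robot gives the robot as it stands. The module is installed in compiled form; this text tells all that it offers.
- The arm moves only by the shell command python3 -m handwheel 'ROWS' [OPENING] [FORCE]. ROWS is text: rows parted by semicolons, each of 6 numbers parted by spaces: the shift along the tool's x, y, z in m, then the turn, a rotation vector about the tool's x, y, z in rad. In form: dx dy dz wx wy wz; .... A call has 1 to 5 rows; each row shifts and turns the commanded pose from where the row before left it, along the tool's axes as they then stand; what a row does not reach is not made up. A row lasts 1/8 s, in which the tool goes at most 62.5 mm and 10.7 degrees, less where a joint would pass 70% of its speed; a pose out of reach is approached as far as the arm can. A call with a gripper value outside its range is refused whole. OPENING is the opening, from 0 (shut) to 1 (fully open), set as the call begins (- or left out, the last holds). The fingers move at their own pace and stop on an object; FORCE is the grip in N (left out, the last holds). Time passes only in rows, so rows that do not move let the fingers close. It gives the time, the measured TCP pose, the force and the opening at its end, in the units of the state.
- robot.get_state(): the state, without advancing time (a new reading comes with each control period).
- robot.capture(name): name is "side" or "top" or "wrist"; returns a dict with "img" (400x640x3 uint8, red, green, blue), "z_map" (400x640 float32, m along the optical axis (not along the pixel's ray), 0 where there is no reading), "mtx" (3x3 intrinsics, pixels), "dist" ([k1, k2, p1, p2, k3] as OpenCV has them; the pictures are not rectified), "rvec" (rotation vector, rad) and "tvec" (3), from world to camera coordinates, as OpenCV has them. Camera axes: x right, y down, z forward; pixel columns grow to the right and rows downward; lengths in m; the calibration is good to about 2 mm. A picture is of the moment at which its call begins.
- robot.finish_job(): hands the job in, once; it reports no verdict.
The state is a dict: "clock": time; "joint_positions": joint angles; "joint_velocities": joint speeds; "tau": joint torques, N m; "ee_pos": TCP position; "orientation": TCP orientation; "force": force on the tool from outside, world axes, zero at the start; "moment": the same for the moment, N m; "gripper_width": finger opening in m.
Only numpy, scipy, OpenCV 4.12 (cv2) and the standard library are available. Lean on these libraries where they do the work, as an engineer would, in place of code of your own. Each camera call takes 0.05 s, during which the arm holds its last target. There are 200 camera calls.

## Working session

There is one attempt and no reset: what is moved stays moved. The work goes in short steps, Python scripts to look and compute and a shell command to move; the robot and the scene stay as the last step left them, time stands still between calls to the robot, and variables do not carry over. Pictures are saved under pics/ and viewed, about 8 in all and at most 12, crops included, and the job is handed in when it is done.

```bash
mkdir -p pics; cat > h.py <<'E'
import numpy as np, cv2
from bench import robot
from scipy.spatial.transform import Rotation as R
def cap(n,save=None):
    c=robot.capture(n)
    c['img']=np.array(c['img']); np.savez('last_'+n+'.npz',**c)
    if save: cv2.imwrite('pics/'+save,c['img'][:,:,::-1])
    return c
def load(n): return dict(np.load('last_'+n+'.npz'))
def ray(c,uv):
    K=np.array(c['mtx']);D=np.array(c['dist'])
    p=cv2.undistortPoints(np.array(uv,float).reshape(-1,1,2),K,D).reshape(-1,2)
    Rm=cv2.Rodrigues(np.array(c['rvec'],float))[0];t=np.array(c['tvec'],float).ravel()
    d=np.c_[p,np.ones(len(p))]@Rm
    return -Rm.T@t,d
def onplane(c,uv,z):
    o,d=ray(c,uv); return o+d*((z-o[2])/d[:,2])[:,None]
def depth(c,uv):
    o,d=ray(c,uv); uv=np.array(uv).reshape(-1,2).astype(int)
    return o+d*np.array(c['z_map'])[uv[:,1],uv[:,0]][:,None]
def cloud(c):
    v,u=np.mgrid[0:400,0:640]; return depth(c,np.c_[u.ravel(),v.ravel()]).reshape(400,640,3)
def st():
    s=robot.get_state(); return s
E
python3 - <<'E'
from h import *
for n in('top','side'): 
    c=cap(n,n+'0.png'); print(n,ray(c,[[320,200]]))
s=st();print(s['clock'],s['ee_pos'],s['orientation'],s['force'],s['gripper_width'])
a=[cv2.imread(f'pics/{n}0.png') for n in('top','side')]
E
```

```text
top (array([0.24833761, 0.00156533, 1.37585727]), array([[ 0.23135022, -0.01725636, -0.97279472]]))
side (array([ 0.10960281, -1.12576414,  1.22563238]), array([[ 0.25607899,  0.68445562, -0.68260635]]))
0.1 [0.25632126 0.56978481 0.21411919] [ 2.09845586e-01  9.77734416e-01 -4.62329470e-04 -1.69135694e-04] [ 0.55373167  0.53421706 -0.08392698] 0.09543693261862367
```

View pics/top0.png

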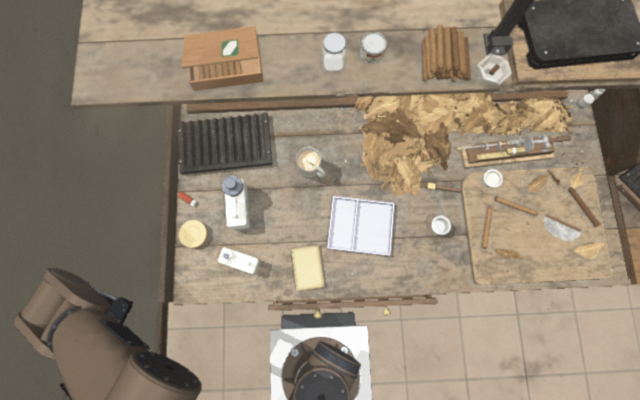

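View pics/side0.png

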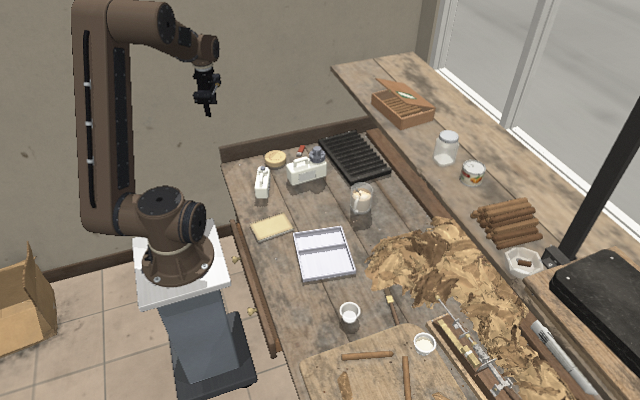

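The top view shows the robot at the bottom and the tray at (362,226), with its narrow bay to the left. The roll is at (193,234), the mug at (310,160) and cups at (441,225) and (493,178). Two things could be taken for the can: the white can with a grey cap at (236,202) and the smaller white can at (238,260). I'll measure both and look at a close crop.

```bash
python3 - <<'E'
from h import *
c=load('top');P=cloud(c);img=c['img']
hsv=cv2.cvtColor(img,cv2.COLOR_RGB2HSV)
w=((hsv[...,1]<40)&(hsv[...,2]>150)).astype(np.uint8)
n,l,s,ce=cv2.connectedComponentsWithStats(w)
for i in range(1,n):
    if s[i,4]<40 or not(160<ce[i,0]<520 and 110<ce[i,1]<290):continue
    q=P[l==i]; r=cv2.minAreaRect((onplane(c,np.argwhere(l==i)[:,::-1],np.median(q[:,2]))[:,:2]*1000).astype(np.float32))
    print(ce[i].round(),s[i,4],'z',np.percentile(q[:,2],[5,50,95]).round(3),'rect',np.round(r[0]),np.round(r[1]),round(r[2]))
for uv in[(233,184),(236,210),(226,257),(310,160),(193,234),(441,225)]:print(uv,depth(c,[uv]).round(3))
a=cv2.resize(img[150:290,170:270],None,fx=4,fy=4,interpolation=cv2.INTER_CUBIC)
b=cv2.resize(img[185:265,320:400],None,fx=4.8,fy=5,interpolation=cv2.INTER_CUBIC)
o=np.zeros((560,784,3),np.uint8);o[:,:400]=a;o[:400,400:]=b
cv2.imwrite('pics/crop1.png',o[:,:,::-1])
E
```

```text
[323. 119.] 67 z [-0.006 -0.001  0.003] rect [882. -48.] [70. 35.] 68
[294. 125.] 52 z [-0.004 -0.     0.004] rect [862.  60.] [55. 25.] 77
[517. 141.] 68 z [0.022 0.085 0.091] rect [ 736. -701.] [18. 52.] 7
[283. 152.] 353 z [-0.006 -0.001  0.004] rect [752.  99.] [ 65. 114.] 88
[320. 151.] 674 z [-0.005 -0.     0.095] rect [756. -28.] [121. 195.] 8
[310. 160.] 90 z [0.066 0.071 0.077] rect [697.   6.] [42. 42.] 41
[320. 171.] 66 z [0.022 0.079 0.09 ] rect [658. -22.] [39. 24.] 35
[492. 177.] 349 z [-0.002  0.049  0.064] rect [ 622. -615.] [68. 75.] 87
[258. 170.] 59 z [-0.005 -0.     0.003] rect [691. 191.] [16. 69.] 6
[229. 207.] 1398 z [-0.004  0.072  0.133] rect [545. 277.] [162. 227.] 59
[307. 201.] 253 z [-0.005 -0.001  0.004] rect [576.  23.] [98. 87.] 76
[361. 225.] 3553 z [-0.003  0.003  0.018] rect [ 491. -160.] [222. 212.] 80
[437. 194.] 75 z [-0.004 -0.     0.004] rect [ 581. -435.] [50. 31.] 51
[398. 221.] 66 z [-0.005  0.     0.003] rect [ 489. -289.] [18. 71.] 81
[441. 224.] 344 z [-0.003  0.006  0.038] rect [ 470. -433.] [69. 72.] 36
[238. 260.] 689 z [-0.     0.058  0.082] rect [372. 253.] [131.  56.] 70
[330. 281.] 78 z [-0.005 -0.001  0.004] rect [296. -46.] [37. 33.] 88
(233, 184) [[0.608 0.255 0.132]]
(236, 210) [[0.53  0.251 0.1  ]]
(226, 257) [[0.382 0.286 0.081]]
(310, 160) [[0.699 0.006 0.073]]
(193, 234) [[0.248 0.002 1.376]]
(441, 225) [[ 0.468 -0.433  0.009]]
```

View pics/crop1.png

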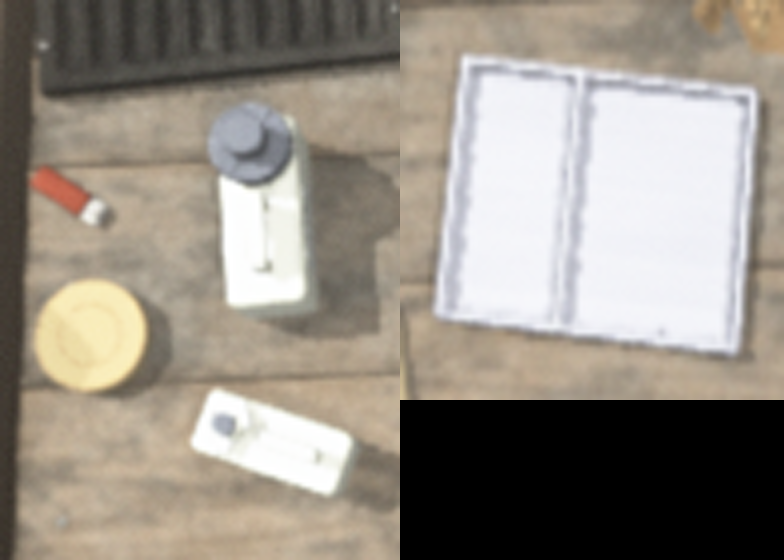

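The can is the one at (236,202), because its knob and handle heights fit 135 and 106 mm; the other has a handle top near 80 mm. Its cap faces +x. Next I fit the tray and the can.

```bash
cat >> h.py <<'E'
def tray(c):
    hsv=cv2.cvtColor(c['img'],cv2.COLOR_RGB2HSV)
    w=((hsv[...,1]<60)&(hsv[...,2]>120)).astype(np.uint8)
    w=cv2.morphologyEx(w,cv2.MORPH_CLOSE,np.ones((5,5)));w=cv2.morphologyEx(w,cv2.MORPH_OPEN,np.ones((9,9)))
    n,l,s,ce=cv2.connectedComponentsWithStats(w);i=l[226,362]
    r=cv2.minAreaRect((onplane(c,np.argwhere(l==i)[:,::-1],.018)[:,:2]*1000).astype(np.float32))
    return r,cv2.boxPoints(r)
E
python3 - <<'E'
from h import *
c=load('top');print(tray(c))
P=cloud(c)
m=np.zeros((400,640),bool);m[165:240,215:255]=1
v,u=np.where(m&(P[...,2]>.122)&(P[...,2]<.15)); k=onplane(c,np.c_[u,v],.1355);print('knob',len(k),k.mean(0),k.min(0),k.max(0))
v,u=np.where(m&(P[...,2]>.093)&(P[...,2]<.12)); q=onplane(c,np.c_[u,v],.106)
h=q[q[:,0]<.56];print('handle',len(h),h.mean(0),h.min(0),h.max(0))
d=k.mean(0)-h.mean(0);print(np.linalg.norm(d),np.degrees(np.arctan2(d[1],d[0])))
v,u=np.where(m&(P[...,2]>.065)&(P[...,2]<.083)); q=onplane(c,np.c_[u,v],.075)
print('top',cv2.minAreaRect((q[:,:2]*1000).astype(np.float32)))
E
```

```text
(((411.960205078125, -297.88311767578125), (1557.7799072265625, 983.7172241210938), 87.41481018066406), array([[ -114.52948 , -1053.7952  ],
       [  868.1866  , -1098.1655  ],
       [  938.4499  ,   458.02893 ],
       [  -44.266174,   502.3993  ]], dtype=float32))
knob 95 [0.60959383 0.26243406 0.1355    ] [0.59111552 0.24765009 0.1355    ] [0.6275291 0.2796463 0.1355   ]
handle 86 [0.53280895 0.257973   0.106     ] [0.50570396 0.2498695  0.106     ] [0.55900768 0.26621626 0.106     ]
0.08237760150483925 3.32503926277406
top ((560.6270751953125, 259.40008544921875), (158.57484436035156, 65.64157104492188), 3.61775541305542)
```

```bash
python3 - <<'E'
from h import *
c=load('top')
q=onplane(c,[[332.9,196.2],[393.8,202.4],[390.6,255.4],[327.1,248.4]],.018)[:,:2];print(q.round(4))
for i in range(4):print(np.linalg.norm(q[i]-q[(i+1)%4]))
print(q.mean(0)); yaw=np.mean([np.arctan2(*(a-b)[::-1]) for a,b in((q[0],q[3]),(q[1],q[2]))]);print(np.degrees(yaw))
X=np.array([np.cos(yaw),np.sin(yaw)]);Y=np.array([-X[1],X[0]]);o=q.mean(0)
# outer y extent 213, bays: centre y=0 ; narrow bay centre at +106.5-5-39
print('can_bay',o+Y*.0625,'cap_bay',o-Y*.0415)
s=st();r=R.from_quat(s['orientation'])
def tgt(p,yaw):
    y=np.array([-np.sin(yaw),np.cos(yaw),0]);M=np.c_[np.cross(y,[0,0,-1]),y,[0,0,-1]]
    dr=(r.inv()*R.from_matrix(M)).as_rotvec();return r.inv().apply(np.array(p)-s['ee_pos']),dr
print(tgt([.5367,.2579,.214],np.radians(3.6)),s['joint_positions'])
E
```

```text
[[ 0.5829 -0.0676]
 [ 0.5522 -0.2761]
 [ 0.3712 -0.2501]
 [ 0.4035 -0.0391]]
0.21070790707978324
0.18283612920876235
0.21346678596189328
0.18167759558504581
[ 0.47743667 -0.15823124]
-8.611376433618405
can_bay [ 0.4867949  -0.09643582] cap_bay [ 0.47122281 -0.19926339]
(array([-3.83666578e-01, -1.69364369e-01,  2.31881544e-04]), array([-9.22618123e-04, -3.70782033e-04, -4.85665919e-01])) [ 1.04237445e+00  4.91493118e-01  1.55940250e+00  3.73898732e-05
  1.09168107e+00 -1.05605025e-01]
```

```bash
python3 -m handwheel '-.0548 -.0242 0 0 0 0;-.0548 -.0242 0 0 0 0;-.0548 -.0242 0 0 0 0;-.0548 -.0242 0 0 0 0;-.0548 -.0242 0 0 0 0' 1 ; python3 -m handwheel '-.0548 -.0242 0 0 0 0;-.0548 -.0242 0 0 0 0;0 0 0 0 0 -.162;0 0 0 0 0 -.162;0 0 0 0 0 -.162'; python3 -m handwheel '0 0 0 0 0 0;0 0 0 0 0 0'
cat >> h.py <<'E'
def tgt(p,yaw,s=None):
    s=s or st(); r=R.from_quat(s['orientation'])
    y=np.array([-np.sin(yaw),np.cos(yaw),0]);M=np.c_[np.cross(y,[0,0,-1]),y,[0,0,-1]]
    return r.inv().apply(np.array(p)-s['ee_pos']).round(4),(r.inv()*R.from_matrix(M)).as_rotvec().round(4)
E
python3 - <<'E'
from h import *
c=cap('wrist','w1.png');print(ray(c,[[320,200]]));print(tgt([.5367,.2579,.080],np.radians(3.6)))
E
```

```text
clock: 0.72
ee_pos: [0.4577, 0.3456, 0.2145]
orientation: [0.21, 0.978, -0.0, -0.0]
force: [0.6, 0.1, -0.6]
gripper_width: 0.0954
clock: 1.35
ee_pos: [0.5367, 0.2578, 0.2143]
orientation: [-0.034, 0.999, -0.0, -0.0]
force: [-0.8, 0.2, 0.7]
gripper_width: 0.0952
clock: 1.6
ee_pos: [0.5366, 0.2581, 0.2145]
orientation: [-0.03, 1.0, -0.0, -0.0]
force: [0.2, -0.6, 0.5]
gripper_width: 0.0947
(array([0.45758161, 0.25258191, 0.38481838]), array([[ 0.29965441,  0.01231226, -0.95419893]]))
(array([-0.    , -0.0003,  0.1346]), array([ 0.    , -0.0001, -0.0024]))
```

View pics/w1.png

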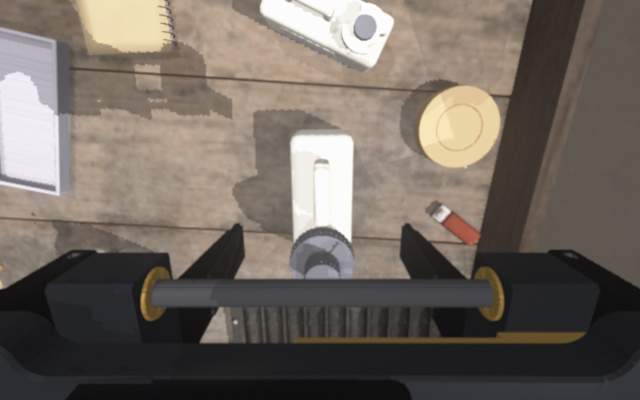

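The wrist view shows the chosen can centred between the fingers, with the bar at u≈322, v 160–230 and the cap at (322,258). The jaws close across the bar, so I descend and grip.

```bash
python3 - <<'E'
from h import *
c=load('wrist');print(onplane(c,[[322,165],[322,200]],.106))
E
python3 -m handwheel '0 0 .045 0 0 0;0 0 .045 0 0 0;0 0 .0446 0 0 0;0 0 0 0 0 0' 1; python3 -m handwheel '0 0 0 0 0 0;0 0 0 0 0 0;0 0 0 0 0 0;0 0 0 0 0 0;0 0 0 0 0 0' 0 45;python3 -m handwheel '0 0 0 0 0 0;0 0 0 0 0 0;0 0 0 0 0 0'
```

```text
[[0.51114686 0.25604508 0.106     ]
 [0.54502635 0.25808917 0.106     ]]
clock: 2.15
ee_pos: [0.5354, 0.2577, 0.0777]
orientation: [-0.031, 1.0, -0.001, -0.003]
force: [0.5, -0.2, 0.7]
gripper_width: 0.0953
clock: 2.78
ee_pos: [0.5368, 0.2581, 0.0803]
orientation: [-0.032, 1.0, 0.0, 0.0]
force: [0.3, 0.1, -0.1]
gripper_width: 0.0509
clock: 3.15
ee_pos: [0.5368, 0.2581, 0.08]
orientation: [-0.032, 1.0, 0.0, -0.0]
force: [-0.3, -0.2, -0.2]
gripper_width: 0.0202
```

```bash
python3 -m handwheel '0 0 0 0 0 0;0 0 0 0 0 0;0 0 0 0 0 0' 0 50;python3 -m handwheel '0 0 -.02 0 0 0;0 0 -.04 0 0 0;0 0 -.04 0 0 0;0 0 0 0 0 0;0 0 0 0 0 0'
python3 - <<'E'
from h import *
print(st()['force'],tgt([.4867-.024*np.cos(.15),-.0964+.024*np.sin(.15),.180],-.15))
E
```

```text
clock: 3.52
ee_pos: [0.5367, 0.2581, 0.08]
orientation: [-0.032, 1.0, 0.0, -0.0]
force: [-0.3, -0.7, -0.4]
gripper_width: 0.0155
clock: 4.15
ee_pos: [0.5359, 0.2578, 0.1785]
orientation: [-0.032, 1.0, -0.0, -0.001]
force: [0.2, 0.7, -6.2]
gripper_width: 0.0158
[ 0.24626557  0.66346618 -6.15557456] (array([ 0.0949, -0.3454, -0.0011]), array([-0.0008, -0.0023,  0.2132]))
```

```bash
python3 -m handwheel '.0119 -.0432 0 0 0 0;.0119 -.0432 0 0 0 0;.0119 -.0432 0 0 0 0;.0119 -.0432 0 0 0 0;.0119 -.0432 0 0 0 0';python3 -m handwheel '.0119 -.0432 0 0 0 0;.0119 -.0432 0 0 0 0;.0119 -.0432 0 0 0 0;0 0 0 0 0 .1066;0 0 0 0 0 .1066';python3 -m handwheel '0 0 .03 0 0 0;0 0 .02 0 0 0;0 0 0 0 0 0;0 0 0 0 0 0'
python3 - <<'E'
from h import *
c=cap('wrist','w2.png');d=cap('top')
o=np.zeros((400,800,3),np.uint8)
a=cv2.resize(d['img'][180:270,310:410],None,fx=6,fy=6,interpolation=cv2.INTER_CUBIC)
cv2.imwrite('pics/t2.png',a[:,:,::-1]); 
w=cv2.resize(c['img'],(480,300));b=cv2.resize(a,(320,288));
print(st()['joint_positions'])
E
```

```text
clock: 4.78
ee_pos: [0.4897, 0.0375, 0.1782]
orientation: [-0.032, 0.999, 0.0, -0.002]
force: [0.3, -0.2, -5.7]
gripper_width: 0.0161
clock: 5.4
ee_pos: [0.4626, -0.0932, 0.1783]
orientation: [0.077, 0.997, 0.0, -0.002]
force: [-0.4, 0.8, -5.1]
gripper_width: 0.0152
clock: 5.9
ee_pos: [0.4636, -0.0928, 0.1299]
orientation: [0.075, 0.997, 0.0, -0.0]
force: [1.2, 0.1, -5.6]
gripper_width: 0.016
[-3.37472376e-01  3.97076281e-01  2.01666060e+00  1.61006058e-04
  7.27122464e-01 -1.75837146e+00]
```

View pics/w2.png

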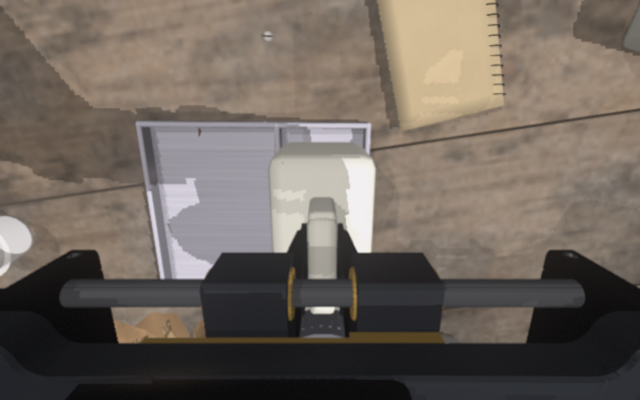

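The near tray wall runs from (137,123) to (371,123), with the divider at (277,126). The can hangs above the narrow bay. I compute the bay in world coordinates from this closer view.

```bash
python3 - <<'E'
from h import *
c=load('wrist');q=onplane(c,[[137,123],[371,123],[274.5,124],[280.5,124],[158,278]],.018)[:,:2];print(q.round(4))
print('width',np.linalg.norm(q[0]-q[1]));y=(q[1]-q[0]);y/=np.linalg.norm(y);yaw=np.arctan2(-y[0],y[1]);print('yaw',np.degrees(yaw))
X=np.array([np.cos(yaw),np.sin(yaw)]);Y=np.array([-X[1],X[0]])
for nm,p in(('R',q[1]-Y*.044),('L',q[0]+Y*.169)):print(nm,'can_bay',p+X*.091)
# can rear-top edges at own height: can top z
z=st()['ee_pos'][2]-.005
p=onplane(c,[[273,170],[375,170],[322,157],[272,235],[374,235]],z)[:,:2];print(p.round(4))
h=st()['ee_pos'][:2];r=R.from_quat(st()['orientation']).as_matrix();cy=np.arctan2(-r[0,1],r[1,1]);print('tool yaw',np.degrees(cy))
# can centre estimate from tool
print('can centre',h+.024*np.array([np.cos(cy),np.sin(cy)]))
g=cv2.cvtColor(c['img'],cv2.COLOR_RGB2GRAY).astype(int);print(g[115:130,180],g[115:130,350]);print(g[170,262:282],g[170,366:386])
E
```

```text
[[ 0.3762 -0.2485]
 [ 0.4075 -0.0402]
 [ 0.3954 -0.1264]
 [ 0.3962 -0.121 ]
 [ 0.5317 -0.2769]]
width 0.21068187650384881
yaw -8.553590241394476
R can_bay [ 0.49097608 -0.09723856]
L can_bay [ 0.49132086 -0.09494622]
[[ 0.4171 -0.1153]
 [ 0.426  -0.0565]
 [ 0.4139 -0.0859]
 [ 0.4574 -0.1238]
 [ 0.4668 -0.0612]]
tool yaw -8.59536954175495
can centre [ 0.48751718 -0.09645746]
[ 91  92  92  94  92  94 108 136 155 157 151 140 134 135 135] [126 129 131 127 112  96  92 111 162 197 207 203 184 163 165]
[158 157 158 157 156 149 143 151 167 175 177 179 182 184 187 189 192 192
 195 196] [240 240 240 240 240 240 239 235 219 174 132 115 113 114 117 121 124 127
 127 127]
```

View pics/t2.png

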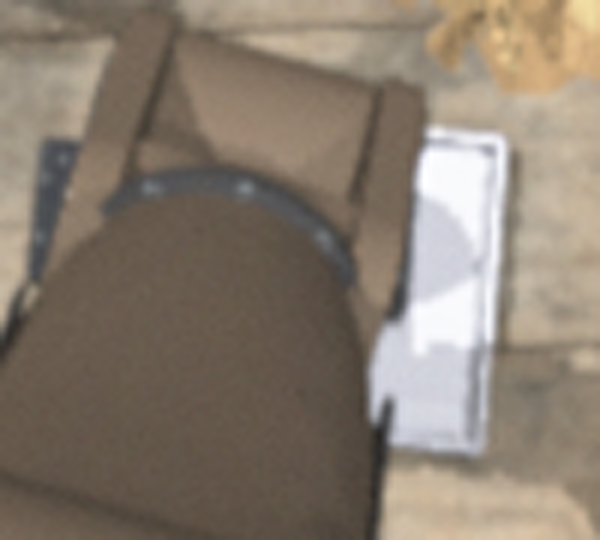

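```bash
python3 -m handwheel '-.0015 0 .016 0 0 0;0 0 .016 0 0 0;0 0 .01 0 0 0;0 0 .002 0 0 0;0 0 0 0 0 0';python3 -m handwheel '0 0 .002 0 0 0;0 0 .001 0 0 0;0 0 0 0 0 0'
```

```text
clock: 6.62
ee_pos: [0.4653, -0.0931, 0.0864]
orientation: [0.075, 0.997, -0.0, 0.0]
force: [0.3, -1.2, -5.9]
gripper_width: 0.0155
clock: 7.0
ee_pos: [0.465, -0.0931, 0.0832]
orientation: [0.075, 0.997, -0.0, 0.0]
force: [-0.9, -0.5, -1.6]
gripper_width: 0.0158
```

Contact came at the expected height, so the can is on the bay floor. I release, rise and look.

```bash
python3 -m handwheel '0 0 0 0 0 0;0 0 0 0 0 0;0 0 0 0 0 0;0 0 0 0 0 0;0 0 0 0 0 0' .8 45;python3 -m handwheel '0 0 -.04 0 0 0;0 0 -.05 0 0 0;0 0 -.05 0 0 0;.05 0 0 0 0 0;.05 0 0 0 0 0';python3 -m handwheel '.02 0 -.03 0 0 0;0 0 0 0 0 0;0 0 0 0 0 0'
python3 - <<'E'
from h import *
c=cap('wrist','w3.png');cap('side');d=cap('top')
P=cloud(c)
v,u=np.where((P[...,2]>.128)&(P[...,2]<.15)&(np.hypot(P[...,0]-.53,P[...,1]+.1)<.08)); k=onplane(c,np.c_[u,v],.1385);print('knob',len(u),k.mean(0),k.min(0),k.max(0))
P=cloud(d)
v,u=np.where((P[...,2]>.127)&(P[...,2]<.15)&(np.hypot(P[...,0]-.53,P[...,1]+.1)<.05)); k=onplane(d,np.c_[u,v],.1385);print('top knob',len(u),k.mean(0),k.min(0),k.max(0))
E
```

```text
clock: 7.62
ee_pos: [0.4651, -0.093, 0.083]
orientation: [0.075, 0.997, 0.0, 0.0]
force: [-0.1, -0.2, -0.7]
gripper_width: 0.0604
clock: 8.25
ee_pos: [0.3649, -0.0778, 0.2232]
orientation: [0.075, 0.997, -0.0, 0.0]
force: [-0.2, -0.4, 0.5]
gripper_width: 0.0757
clock: 8.62
ee_pos: [0.3468, -0.0752, 0.2528]
orientation: [0.075, 0.997, -0.0, 0.0]
force: [0.8, -0.4, -0.6]
gripper_width: 0.0759
knob 5 [ 0.51517688 -0.10181281  0.1385    ] [ 0.51443935 -0.10669827  0.1385    ] [ 0.51561263 -0.09892594  0.1385    ]
top knob 92 [ 0.53725076 -0.10274369  0.1385    ] [ 0.51991741 -0.11809045  0.1385    ] [ 0.55239202 -0.08595032  0.1385    ]
```

View pics/w3.png

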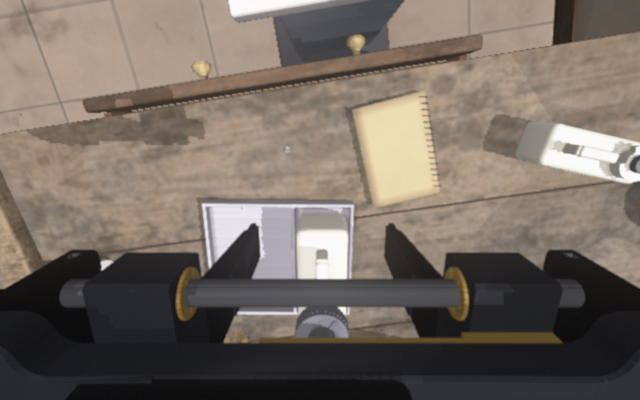

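The can stands inside the narrow bay, in columns 297–350 of the picture. The knob is at (0.537,-0.103) from both the top view and the grasp geometry. I go above it and turn the wrist clockwise first, so there is range left for the counter-clockwise turn.

```bash
python3 -m handwheel '-.048 0 0 0 0 0;-.048 0 0 0 0 0;-.048 0 .03 0 0 0;-.048 0 .0328 0 0 0;0 0 0 0 0 .175' .65;python3 -m handwheel '0 0 0 0 0 .175;0 0 0 0 0 .175;0 0 0 0 0 .175;0 0 0 0 0 .175;0 0 0 0 0 .175';python3 -m handwheel '0 0 0 0 0 0;0 0 0 0 0 0;0 0 0 0 0 0'
python3 - <<'E'
from h import *
s=st();print(s['joint_positions'],R.from_quat(s['orientation']).inv().apply([.5367,-.1033,.1125]-s['ee_pos']))
c=cap('wrist');P=cloud(c)
v,u=np.where((P[...,2]>.130)&(P[...,2]<.143)&(np.hypot(P[...,0]-.537,P[...,1]+.103)<.03)); 
if len(u):k=onplane(c,np.c_[u,v],.1385);print('knob',len(u),k.min(0),k.max(0))
E
```

```text
clock: 9.4
ee_pos: [0.5377, -0.1038, 0.1855]
orientation: [0.163, 0.987, 0.001, -0.003]
force: [-0.0, 0.7, 0.7]
gripper_width: 0.0619
clock: 10.02
ee_pos: [0.5364, -0.1037, 0.189]
orientation: [0.567, 0.824, -0.0, -0.001]
force: [0.8, -0.5, -0.3]
gripper_width: 0.0615
clock: 10.4
ee_pos: [0.5363, -0.1038, 0.19]
orientation: [0.564, 0.826, -0.0, -0.0]
force: [-0.7, 0.2, 1.5]
gripper_width: 0.0616
[-3.12152657e-01  4.07581667e-01  1.78227989e+00  1.15419155e-04
  9.52091779e-01 -6.85242997e-01] [0.00026557 0.00059794 0.07747034]
knob 1494 [ 0.52296439 -0.12161332  0.1385    ] [ 0.55703105 -0.08633797  0.1385    ]
```

```bash
python3 -m handwheel '0 .0015 .04 0 0 0;0 0 .03 0 0 0;0 0 .0075 0 0 0;0 0 0 0 0 0';python3 -m handwheel '0 0 0 0 0 0;0 0 0 0 0 0;0 0 0 0 0 0;0 0 0 0 0 0;0 0 0 0 0 0' 0 60;python3 -m handwheel '0 0 0 0 0 0'; python3 -c "
from h import *
s=st();print(s['force'],s['moment'])"
```

```text
clock: 10.95
ee_pos: [0.5378, -0.1033, 0.113]
orientation: [0.564, 0.825, 0.0, -0.0]
force: [-0.5, 0.5, 0.1]
gripper_width: 0.0618
clock: 11.58
ee_pos: [0.5384, -0.1034, 0.1133]
orientation: [0.565, 0.825, 0.0, 0.001]
force: [2.0, 0.4, 5.2]
gripper_width: 0.033
clock: 11.7
ee_pos: [0.5383, -0.1034, 0.1133]
orientation: [0.565, 0.825, 0.0, 0.001]
force: [2.9, 0.4, 5.0]
gripper_width: 0.0333
[2.92428204 0.35559853 5.04314048] [-0.01022767 -0.50447168 -0.02974055]
```

```bash
python3 -m handwheel '0 0 .003 0 0 0;0 0 .003 0 0 0;0 0 0 0 0 0;0 0 0 0 0 0';python3 -m handwheel '0 0 .002 0 0 0;0 0 0 0 0 0;0 0 0 0 0 0'; python3 -c "
from h import *
s=st();print(s['force'],s['moment'])"
```

```text
clock: 12.2
ee_pos: [0.5384, -0.1034, 0.108]
orientation: [0.565, 0.825, 0.0, 0.001]
force: [0.8, 1.1, 14.1]
gripper_width: 0.033
clock: 12.58
ee_pos: [0.5385, -0.1034, 0.1061]
orientation: [0.565, 0.825, 0.0, 0.001]
force: [-0.4, 0.6, 15.8]
gripper_width: 0.033
[-0.37585144  0.57630623 15.77324297] [ 0.08158182  0.03843512 -0.00836748]
```

15.8 N at about 7 mm of travel, so the cap is pressed. I turn counter-clockwise.

```bash
python3 -m handwheel '0 0 .0004 0 0 -.1;0 0 0 0 0 -.1;0 0 0 0 0 0'; python3 -c "
from h import *
s=st();print(s['force'],s['moment'])"
```

```text
clock: 12.95
ee_pos: [0.5383, -0.1036, 0.1057]
orientation: [0.479, 0.878, 0.0, 0.001]
force: [-0.8, 0.4, 16.0]
gripper_width: 0.0334
[-0.82456578  0.38076138 16.01244021] [-0.06041722  0.17082624  0.05097039]
```

```bash
python3 -m handwheel '0 0 0 0 0 -.165;0 0 0 0 0 -.165;0 0 0 0 0 -.165;0 0 0 0 0 -.165;0 0 0 0 0 -.165';python3 -m handwheel '0 0 0 0 0 -.162;0 0 0 0 0 0;0 0 0 0 0 0'; python3 -c "
from h import *
s=st();print(s['force'],s['moment']);c=cap('wrist','w4.png')"
```

```text
clock: 13.58
ee_pos: [0.5382, -0.1036, 0.1057]
orientation: [0.085, 0.996, -0.0, 0.001]
force: [-0.8, -0.3, 15.3]
gripper_width: 0.0332
clock: 13.95
ee_pos: [0.5378, -0.1038, 0.1056]
orientation: [0.006, 1.0, -0.001, 0.001]
force: [-2.9, -2.4, 16.3]
gripper_width: 0.0331
[-2.92261246 -2.36450349 16.31731711] [-0.41646391  0.59680338  0.13531092]
```

View pics/w4.png

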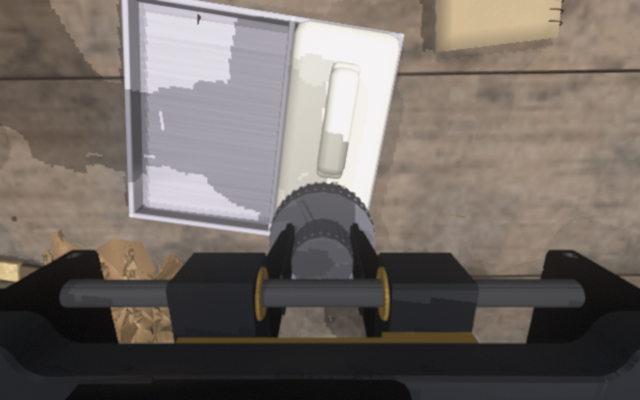

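The rib runs from (303,205) toward (318,225) in the image, so the cap turned with the gripper. The can is still in its bay. I lift.

```bash
python3 -m handwheel '0 0 -.005 0 0 0;0 0 -.005 0 0 0;0 0 -.005 0 0 0;0 0 -.005 0 0 0;0 0 0 0 0 0';python3 -m handwheel '0 0 -.01 0 0 0;0 0 -.02 0 0 0;0 0 -.03 0 0 0;0 0 0 0 0 0;0 0 0 0 0 0'; python3 - <<'E'
from h import *
print(st()['force'],st()['joint_positions']); c=cap('side','s4.png')
Y=np.array([.1495,.9888]);X=np.array([.9888,-.1495]);b=(np.array([.5367,-.1033])-.048*X)-.104*Y;print('cap_bay',b)
print(tgt([*b,.186],np.radians(-.7)))
E
```

```text
clock: 14.62
ee_pos: [0.5376, -0.1031, 0.1244]
orientation: [0.006, 1.0, 0.0, -0.0]
force: [-0.6, 0.1, -0.3]
gripper_width: 0.0336
clock: 15.25
ee_pos: [0.5373, -0.1031, 0.1839]
orientation: [0.007, 1.0, 0.0, -0.0]
force: [0.1, 0.8, -1.6]
gripper_width: 0.0334
[ 0.08629993  0.8230824  -1.64267314] [-3.10431064e-01  4.16196851e-01  1.78694336e+00  1.32227207e-04
  9.39063364e-01 -1.86829848e+00]
cap_bay [ 0.4736896 -0.1989592]
(array([ 0.0622, -0.0967, -0.0024]), array([ 0.0005, -0.0012, -0.0008]))
```

The cap is off with no resistance. I carry it over the wide bay and turn the wrist so the gripper body stays clear of the can.

```bash
python3 -m handwheel '.0217 -.0353 0 0 0 0;.0217 -.0353 0 0 0 0;.0217 -.0353 0 0 0 0;0 0 0 0 0 .175;0 0 0 0 0 .175';python3 -m handwheel '0 0 0 0 0 .175;0 0 0 0 0 .175;0 0 0 0 0 .175;0 0 0 0 0 .175;0 0 0 0 0 .175';python3 -m handwheel '0 0 .05 0 0 .175;0 0 .05 0 0 0;0 0 .03 0 0 0;0 0 0 0 0 0;0 0 0 0 0 0'; python3 - <<'E'
from h import *
c=cap('wrist','w5.png');d=cap('side','s5.png')
E
```

```text
clock: 15.92
ee_pos: [0.4705, -0.2086, 0.1834]
orientation: [0.184, 0.983, 0.0, -0.001]
force: [-0.2, 0.3, -0.6]
gripper_width: 0.0331
clock: 16.55
ee_pos: [0.4708, -0.2081, 0.1833]
orientation: [0.583, 0.813, -0.0, -0.001]
force: [0.3, -0.1, 0.4]
gripper_width: 0.0327
clock: 17.18
ee_pos: [0.4714, -0.2084, 0.0549]
orientation: [0.649, 0.761, 0.0, 0.0]
force: [-0.1, 0.4, -0.6]
gripper_width: 0.0331
```

View pics/w5.png

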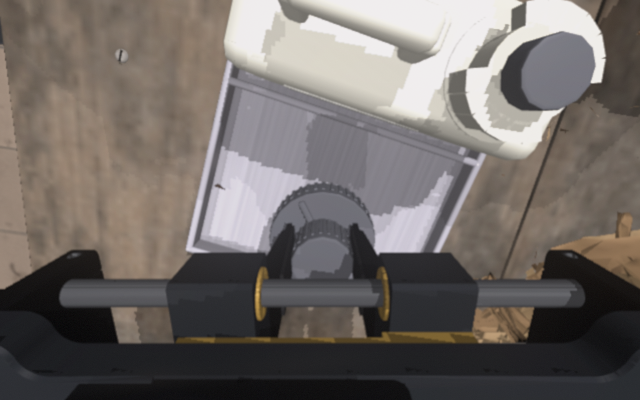

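The cap is held upright over the wide bay at about (322,215), and the bare neck is at (550,72). I lower it gently.

```bash
python3 -m handwheel '0 0 .012 0 0 0;0 0 .01 0 0 0;0 0 .002 0 0 0;0 0 0 0 0 0;0 0 0 0 0 0'; python3 -m handwheel '0 0 .0015 0 0 0;0 0 0 0 0 0;0 0 0 0 0 0';python3 -m handwheel '0 0 .001 0 0 0;0 0 0 0 0 0;0 0 0 0 0 0'
```

```text
clock: 17.9
ee_pos: [0.4713, -0.2083, 0.0304]
orientation: [0.649, 0.761, 0.0, 0.0]
force: [1.3, -0.2, 0.1]
gripper_width: 0.0331
clock: 18.27
ee_pos: [0.4714, -0.2084, 0.0293]
orientation: [0.649, 0.761, 0.0, 0.0]
force: [-1.3, 1.5, 5.6]
gripper_width: 0.0328
clock: 18.65
ee_pos: [0.4714, -0.2084, 0.0292]
orientation: [0.649, 0.761, 0.0, 0.001]
force: [-3.1, 1.6, 20.0]
gripper_width: 0.0334
```

```bash
python3 -m handwheel '0 0 -.001 0 0 0;0 0 0 0 0 0' ; python3 -m handwheel '0 0 0 0 0 0;0 0 0 0 0 0;0 0 0 0 0 0;0 0 0 0 0 0' .6 20; python3 -m handwheel '0 0 -.02 0 0 0;0 0 -.04 0 0 0;0 0 -.06 0 0 0;0 0 -.06 0 0 0;0 0 0 0 0 0'
python3 - <<'E'
from h import *
print(tgt([.36,-.3,.3],0))
c=cap('side');t=cap('top')
o=cv2.resize(c['img'][130:350,230:450],(600,600),interpolation=cv2.INTER_CUBIC);cv2.imwrite('pics/s6.png',o[:,:,::-1])
E
```

```text
clock: 18.9
ee_pos: [0.4714, -0.2084, 0.0293]
orientation: [0.649, 0.761, 0.0, 0.0]
force: [-1.2, 0.7, 8.8]
gripper_width: 0.0329
clock: 19.4
ee_pos: [0.4711, -0.2083, 0.0287]
orientation: [0.649, 0.761, 0.0, -0.0]
force: [0.1, 0.3, -0.4]
gripper_width: 0.0565
clock: 20.02
ee_pos: [0.4725, -0.209, 0.2129]
orientation: [0.649, 0.761, 0.001, 0.004]
force: [-0.3, 0.2, -1.7]
gripper_width: 0.057
(array([-0.0726, -0.1249, -0.0875]), array([ 0.0015,  0.0083, -1.4129]))
```

View pics/s6.png

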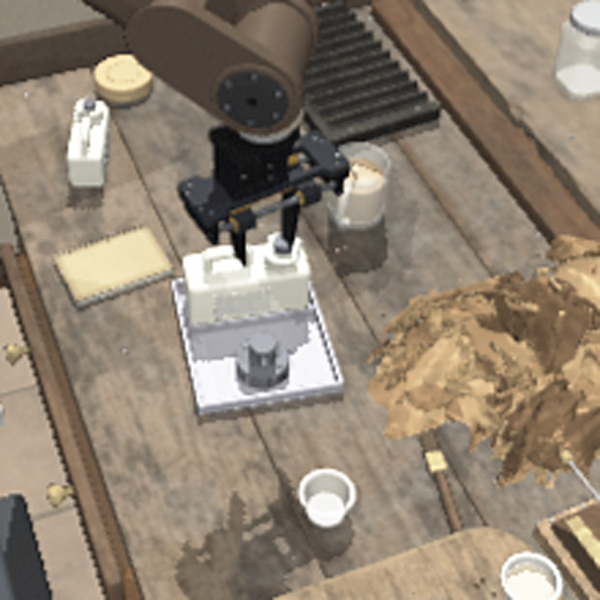

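The crop shows the cap upright in the wide bay at (262,365) and the can standing in the narrow bay. The mug, roll and cup are in place, and the gripper is clear.

```bash
python3 -m handwheel '0 0 -.03 0 0 0;0 0 0 0 0 0;0 0 0 0 0 0'; python3 -c "
from h import *
print(robot.finish_job())"
```

```text
clock: 20.5
ee_pos: [0.4707, -0.208, 0.2372]
orientation: [0.649, 0.761, -0.0, -0.001]
force: [0.5, -0.5, 0.3]
gripper_width: 0.057
the job is handed in; nothing more can be done
None
```

The job is done and handed in at 20.5 s of the 54 s allowed.

- **Can:** I picked it up by its handle, stood it in the narrow bay and let go.
- **Cap:** I pressed it down about 7 mm at 16 N, turned it about 68° counter-clockwise and lifted it off with no resistance. I then set it upright in the wide bay, about 10 mm off centre on the side away from the can.

**Last checks:** The final side picture shows the can in its bay with the bare neck, the cap upright in the wide bay, and the mug, roll and cup where they were. The gripper was clear, with the wrist force near zero. The largest force I read was 20 N, while setting the cap down.

**Disagreement:** The wrist and top cameras differed by 2–4 mm on the bay and knob positions. I used values in between, and both fits worked. No check failed.

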